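# Register a scanner glass in the square corner of a bonding jig

### The job

Take the orange-handled push tool off its red pad and with it nudge the scanner glass on the jig first until its long side is flush with the longer blue fence (the side fence), then along that fence until its short side is flush with the shorter one (the back fence) too, each time pressing it lightly home with about 5 N, never less than 3 nor more than 10. Then stand the tool upright on its red pad and let go. Keep the glass flat on the bed, touch it with nothing but the tool, and leave everything else where it is.

Things in the scene. Friction and masses are not known exactly. Their poses are not given: they have to be found in the camera images.
- glass_center (a point): scanner glass: a flat greenish glass plate with a printed black border, 110 (its x) x 75 (its y) x 6 mm thick, about 0.12 kg, lying loose on the jig bed, its edges' middles 15 to 60 mm short of the fences and turned by up to 0.3 rad. Point: the centre of the plate, half-way up, 3 mm above the bed; axes x along the long side, y along the short side, z up.
- corner (a point): nominal square corner of the jig, on the surface of the bed: where the inner faces of the two fences would meet if both stood at their middle setting. Axes are the jig's: x points towards the back fence (square to it, along the side fence), y towards the side fence (square to it, along the back fence), z up. With nominal fences the glass at home has its centre at x -55, y -37.5, z +3 mm from here
- jig: fixed jig: aluminium bed 240 (x) x 210 (y) x 12 mm thick, axes as the corner's. Origin: centre of its underside; the nominal corner lies at x +105, y +90, z +12 mm. On it two rigid blue fences, 12 mm thick, 14 mm tall, square to each other: the side fence (along x, 190 mm long, on the +y side) and the back fence (along y, 165 mm, on the +x side). Each is set up to 3 mm nearer or farther than nominal: feel for it
- pusher_center (a point): push tool standing upright: a round black foot 28 mm in diameter and 25 mm tall, and above it a square orange handle 20 x 20 mm and 65 mm long, 90 mm tall in all, rigid, 0.1 kg. Point: on its axis, half-way up, 45 mm above the foot's underside: the place to grip it, on two opposite flats of the handle; x and y axes are square to the handle's flats. Push with the side of the foot, its underside held 1 to 3 mm above the bed
- pusher: the same push tool; origin: centre of the foot's underside, z up along the handle. Held firmly at its centre and pushing against a stop, the force rises by roughly 5 N for each mm of further travel
- pad_top (a point): fixed round red pad for the push tool, 84 mm in diameter, 6 mm tall, on the table to the robot's left or right. Point: centre of its upper face
- weight_center (a point): a small brass weight, upright cylinder 24 mm in diameter, 22 mm tall, standing on the jig bed in the bed's corner diagonally opposite the square corner; leave alone. Point: its centre
- dish: a fixed black open dish 75 x 75 x 18 mm with a few screws; leave alone. Origin: centre of its underside
- cartridge_cyan: black toner cartridge with a blue drum, 75 x 250 x 67 mm, at the far edge of the table; leave alone. Origin: centre of its underside
- cartridge_green: black toner cartridge with a green drum, 75 x 250 x 67 mm, at the far edge of the table; leave alone. Origin: centre of its underside
- meter: yellow multimeter lying flat, 170 x 80 x 42 mm; leave alone. Origin: centre of its underside
- screwdriver: a screwdriver lying on the table to the robot's right, about 200 mm long; leave alone. Origin: on its underside
- tape: yellow roll of tape lying flat, 90 mm in diameter, 20 mm tall, to the robot's right; leave alone. Origin: centre of its underside
- cleaner: small white bottle with a red cap, 48 mm in diameter, 110 mm tall, far right; leave alone. Origin: centre of its underside
- glass: the same glass plate; origin: centre of its underside, on the bed. It slides easily (smooth glass, friction coefficient about 0.3 against bed, fences and tool; 0.2 to 0.7 N to slide it). Its long side belongs against the side fence, its short side against the back fence; pushed at mid-edge it swings flush with the fence
There are look-alikes about, which are no part of the job. Of the things like the glass, leave any that is yellow; of the rest the larger one is meant. What is shaped like the pusher but purple is not meant.

How it is judged:
On the way, in this order (a step that is already met when the one before it is completed fails the run):
1. the long side of the glass lies flush against the side fence, gap under 1.5 mm, while the push tool presses it home against that fence with at least 3 N (for a tenth of a second) (y of side_fence_c0 in the frame of glass_center between 0.0415 and 0.045 m and z of glass_center in the frame of corner below 0.005 m and angle between the x axis of glass_center and the x axis of corner, either way round below 0.025 rad and contact force between pusher and glass above 3 N and (contact force between glass and side_fence_c0 above 1.2 N or contact force between glass and side_fence_c1 above 1.2 N)), for 0.1 s.
2. the short side lies flush against the back fence too, both gaps under 1.5 mm, while the push tool presses it home against that fence with at least 3 N (for a tenth of a second) (y of side_fence_c0 in the frame of glass_center between 0.0415 and 0.045 m and z of glass_center in the frame of corner below 0.005 m and angle between the x axis of glass_center and the x axis of corner, either way round below 0.025 rad and x of back_fence_c0 in the frame of glass_center between 0.059 and 0.0625 m and contact force between pusher and glass above 3 N and (contact force between glass and back_fence_c0 above 1.2 N or contact force between glass and back_fence_c1 above 1.2 N)), for 0.1 s.
At the end, for the whole second after the job is handed in: The glass lies on the bed with no gap over 1.5 mm at the middle of either edge to its fence and is square to the fences within 0.025 rad (1.4 degrees); the push tool stands upright, at rest and released, on the red pad, its axis within 35 mm of the pad's centre (y of side_fence_c0 in the frame of glass_center between 0.0415 and 0.045 m and z of glass_center in the frame of corner below 0.005 m and angle between the x axis of glass_center and the x axis of corner, either way round below 0.025 rad and x of back_fence_c0 in the frame of glass_center between 0.059 and 0.0625 m and horizontal distance between pusher_center and pad_top below 0.035 m and angle between pusher_center's own z axis and vertical below 0.06 rad and z of pusher_center in the frame of pad_top between 0.042 and 0.048 m and linear speed of each of pusher, glass below 0.02 m/s); the robot touches nothing.
It fails at once if the push tool presses on the glass with more than 10 N (contact force between pusher and glass above 10 N).
It fails at once if the robot itself touches the glass (contact force between any of the fingers, the arm and glass above 0.3 N).
It fails at once if the glass is lifted off the bed or tipped (z of glass_center in the frame of corner above 0.009 m or angle between glass_center's own z axis and vertical above 0.08 rad).
It fails at once if another thing is moved by more than 10 mm (distance of any of weight_center, cartridge_cyan, cartridge_green, meter, screwdriver, tape, cleaner from where it was at the start of the episode above 0.01 m).
It also fails if it takes over 72 s, if anything falls off the work surface, if the arm or the gripper's body presses on something with over 40 N, if the wrist force passes 120 N, or if a joint passes its speed limit or range.

### The arm

A 6-joint arm with a two-finger parallel gripper is mounted at the origin on the work surface. World frame = base frame: x ahead of the robot, y to its left, z up, the work surface at z = 0. Lengths are in m, angles in rad, forces in N, time in s.
With the tool pointing down it reaches from about 0.275 to 0.875 m from the base axis. Payload 12.5 kg.
Tool frame: the origin (TCP) lies at the very end of the fingers, on their centre line; the grasp point (between the pads) lies 19 mm behind it; z points along the fingers, y is the line along which they close (so a half turn about z gives the same grasp; the last joint's range is limited). The gripper opens to 85 mm and grips with 20 to 120 N. Pads are 22 mm wide; open, the fingers measure 114 mm over their backs; the gripper's body (76 mm by 85 mm) begins 54 mm behind the grasp point. The pads swing forward as they close: fully open they stand 13 mm farther back than shut.
Start: joints at [-1.429, 0.351, 1.652, -0, 1.139, -0.085], TCP at [0.124, -0.536, 0.231] pointing down, gripper open.
Joint ranges: [-2.75, 2.75], [-0.79, 2.1], [0.01, 2.65], [-1.57, 4.71], [0.07, 3.14], [-2.87, 2.87]. Speed limits (rad/s): [2.22, 2.22, 2.79, 3.14, 3.14, 3.14].

### API

Orientations are given as a 3x3 rotation matrix whose columns are the frame's x, y, z axes.
In Python, from bench import manip gives the robot as it stands. Calls block until the motion is done:
- manip.move_ptp(position, orientation): joint-space move of the TCP to a pose.
- manip.move_l(position, attitude=None, max_speed=0.15): straight line of the TCP; attitude=None keeps the orientation; max_speed is the mean speed in m/s.
- manip.move_j(angles): joint-space move.
- manip.set_gripper(opening, effort=None): opening from 0.0 (shut) to 1.0 (fully open); effort is the grip in N (None keeps the last); returns when the fingers have stopped.
- manip.dwell(seconds).
- manip.inverse_kinematics(position, orientation): joint angles nearest the present ones, or None.
- manip.grab_frame(name): name is "scene" or "top"; returns (picture, depth): 384x512x3 uint8, red, green, blue; 384x512 float32, m along the optical axis (not along the pixel's ray), 0 where there is no reading.
- manip.get_calibration(name): a dict with "camera_matrix" (3x3 intrinsics, pixels), "R" (3x3) and "t" (3): a world point X has camera coordinates R X + t. Camera axes: x right, y down, z forward; pixel columns grow to the right and rows downward; lengths in m; the calibration is good to about 2 mm. A picture is of the moment at which its call begins. get_calibration takes no time and is no camera call.
A pose or a line that the arm cannot do raises manip.Unreachable and nothing moves.
- manip.sign_off(): hands the job in; it is judged then, once.
Trained networks look in the newest picture that a camera, given by its name, has taken for a name from the list of things; names that differ only in an ending like _2 or _b are one class to them, and where a whole thing is asked for, a point or a joint stands for the part that bears it (a point fixed in the world has none). Each returns a list of dicts, best first, with "confidence" (0 to 1); they miss things now and then, are a little off and sometimes report something else, mostly with a low value. They report only what shows in the picture. A call takes as long as a camera call. They do not tell look-alikes from the thing itself.
- manip.look_for(camera, name): "at" ([x, y, z] in m, in world coordinates, good to about 4 mm: the middle of the surface that is visible of it).
Readings, each from a call of its own:
- manip.current_time(): time.
- manip.current_qpos(): joint angles.
- manip.current_joint_vel(): joint speeds.
- manip.current_joint_torque(): joint torques, N m.
- manip.current_ee_pos(): TCP position.
- manip.current_tcp_rot(): TCP orientation.
- manip.current_force(): force on the tool from outside, world axes, zero at the start.
- manip.current_ft_torque(): the same for the moment, N m.
- manip.current_grip_width(): opening from 0.0 (shut) to 1.0 (fully open).
- manip.current_grip_force(): force on a finger pad.
Only numpy, scipy, OpenCV 4.12 (cv2) and the standard library are available. Lean on these libraries where they do the work, as an engineer would, in place of code of your own. Each camera call takes 0.05 s, during which the arm holds its last target. There are 200 camera calls.

## Working session

There is one attempt and no reset: what is moved stays moved. The work goes in short steps, each a Python script; the robot and the scene stay as the last script left them, time stands still between calls to the robot, and variables do not carry over. Pictures are saved under pics/ and viewed, at most 10 in all, crops included, and the job is handed in when it is done.

```bash
mkdir -p pics; python3 - <<'E'
from bench import manip
import cv2,numpy as np
for n in ["scene","top"]:
    p,d=manip.grab_frame(n); np.save(f"{n}_d.npy",d); cv2.imwrite(f"pics/{n}0.png",p[...,::-1]); np.save(f"{n}_p.npy",p)
    c=manip.get_calibration(n); print(n,np.round(c["camera_matrix"],1).tolist(),np.round(c["R"],3).tolist(),np.round(c["t"],3).tolist())
    for k in ["glass","jig","pusher","pad_top","weight_center"]:
        print(k,[(np.round(r["at"],3).tolist(),round(r["confidence"],2)) for r in manip.look_for(n,k)])
print(manip.current_time(),manip.current_tcp_rot().round(3).tolist() , manip.current_force())
E
```

```text
scene [[419.9, 0.0, 266.9], [0.0, 419.9, 191.3], [0.0, 0.0, 1.0]] [[-0.32, 0.947, 0.012], [0.562, 0.2, -0.802], [-0.763, -0.25, -0.597]] [0.216, -0.24, 1.771]
glass [([0.298, 0.227, 0.007], 0.84), ([0.555, 0.265, 0.007], 0.75), ([0.566, 0.016, 0.017], 0.74), ([0.805, -0.184, 0.056], 0.23)]
jig [([0.552, 0.031, 0.014], 0.61)]
pusher [([0.437, 0.324, 0.054], 0.8), ([0.528, 0.368, 0.05], 0.57), ([0.458, 0.428, 0.046], 0.49)]
pad_top [([0.439, 0.317, 0.008], 0.53)]
weight_center [([0.431, 0.027, 0.027], 0.52)]
top [[489.7, 0.0, 263.5], [0.0, 489.7, 192.0], [0.0, 0.0, 1.0]] [[0.028, -1.0, -0.005], [-0.988, -0.026, -0.151], [0.15, 0.009, -0.989]] [-0.084, 0.555, 1.832]
glass [([0.294, 0.22, 0.008], 0.91), ([0.565, 0.018, 0.016], 0.74), ([0.556, 0.262, 0.003], 0.63)]
jig [([0.533, 0.029, 0.011], 0.93), ([0.563, -0.48, 0.028], 0.46)]
pusher [([0.769, 0.194, 0.066], 0.67), ([0.442, 0.429, 0.068], 0.65), ([0.425, 0.319, 0.081], 0.63), ([0.51, 0.365, 0.069], 0.63)]
pad_top [([0.422, 0.313, 0.005], 0.77)]
weight_center []
0.6 [[0.974, 0.225, -0.0], [0.225, -0.974, 0.0], [-0.0, -0.0, -1.0]] [ 1.27738339 -0.04471391 -0.24968303]
```

View pics/top0.png

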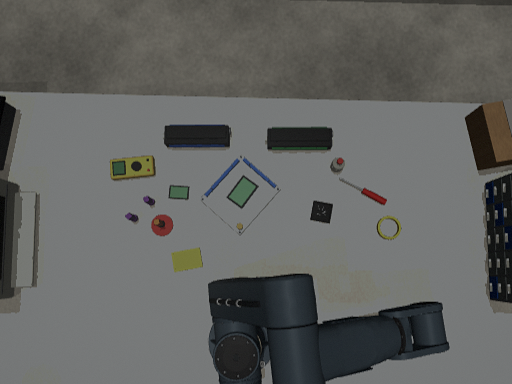

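View pics/scene0.png

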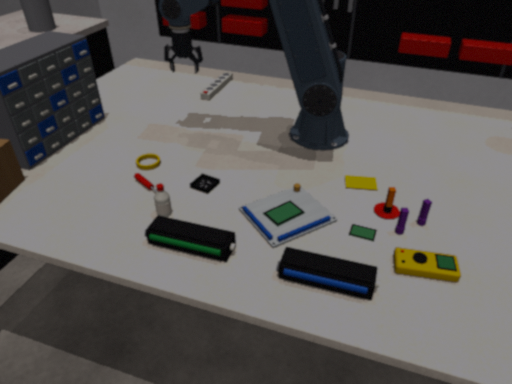

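Top view: green plates at (242,191), on the jig, and (179,192), small, on the table; yellow plate at (187,260). The one on the jig is the larger non-yellow plate, so it is the one meant. Push tool: the orange one on the red pad at (160,223); the purple ones at (131,216) and (149,201) are not meant. The square corner is at (241,157), with the side fence on the left and the back fence on the right. One crop to confirm, along with measurements.

```bash
cat > h.py <<'E'
import cv2,numpy as np
from bench import manip
def world(n,d):
    c=manip.get_calibration(n);K=c["camera_matrix"];v,u=np.mgrid[0:384,0:512]
    P=np.stack([(u-K[0,2])/K[0,0]*d,(v-K[1,2])/K[1,1]*d,d],-1)
    return (P-c["t"])@c["R"]
def px(n,X):
    c=manip.get_calibration(n);q=c["camera_matrix"]@(c["R"]@np.array(X)+c["t"]);return (q[:2]/q[2]).round(1)
def rect(xy): return cv2.minAreaRect(np.float32(xy*1000))
E
python3 - <<'E'
from h import *
for n,box in [("top",(120,145,290,270)),("scene",(235,170,440,250))]:
    p=np.load(n+"_p.npy");d=np.load(n+"_d.npy");W=world(n,d)
    hsv=cv2.cvtColor(p,cv2.COLOR_RGB2HSV);H,S,V=[hsv[...,i].astype(int) for i in range(3)]
    x0,y0,x1,y1=box;B=np.zeros(H.shape,bool);B[y0:y1,x0:x1]=1;B&=d>0
    near=B&(np.hypot(W[...,0]-.54,W[...,1]-.03)<.19)
    def rep(name,m):
        if m.sum()<5: print(n,name,"few",m.sum());return
        r=rect(W[m][:,:2]);print(n,name,m.sum(),"mean",W[m].mean(0).round(4),"rect",np.round(r[0],1),np.round(r[1],1),round(r[2],1))
    blue=near&(H>100)&(H<125)&(S>120)
    nl,lab=cv2.connectedComponents(blue.astype(np.uint8))
    for i in range(1,nl):
        if (lab==i).sum()>20: rep("blue%d"%i,lab==i)
    bed=near&(W[...,2]>.006)&(W[...,2]<.035); rep("bed",bed)
    green=near&(H>55)&(H<95)&(S>60)&(V>40)&(W[...,2]>.008); 
    nl,lab,st,_=cv2.connectedComponentsWithStats(green.astype(np.uint8)); rep("green",lab==1+np.argmax(st[1:,4]))
    blk=near&(V<60)&(W[...,2]>.01);rep("black",blk&(np.hypot(W[...,0]-.565,W[...,1]-.017)<.085))
    rep("orange",B&(H>=5)&(H<18)&(S>150)&(W[...,1]>.2)&(W[...,2]>.03))
    otop=B&(H>=5)&(H<18)&(S>150)&(W[...,1]>.2)&(W[...,2]>.083);rep("orangetop",otop)
    rep("red",B&((H<5)|(H>172))&(S>150)&(W[...,1]>.2)&(W[...,2]<.015))
    cv2.imwrite(f"pics/{n}1.png",cv2.resize(p[y0:y1,x0:x1,::-1],None,fx=700/(x1-x0),fy=700/(x1-x0),interpolation=cv2.INTER_CUBIC)) 
E
```

```text
top blue1 127 mean [0.614  0.0946 0.0251] rect [613.9  95.2] [ 11.1 184.8] 50.6
top blue2 112 mean [ 0.6361 -0.0478  0.0242] rect [636.3 -48.6] [162.6  10.4] 50.2
top bed 3421 mean [0.5503 0.0235 0.0144] rect [539.2  28.5] [366.1 370. ] 26.5
top green 386 mean [0.5612 0.0152 0.018 ] rect [561.  15.] [61.2 97. ] 55.0
top black 118 mean [0.5594 0.0139 0.0191] rect [560.6  14.5] [ 74.3 107.2] 56.0
top orange 9 mean [0.478  0.3384 0.0799] rect [528.2 355.5] [215.3  19.3] 17.2
top orangetop 7 mean [0.4338 0.3261 0.0933] rect [432.  325.4] [12. 19.] 22.4
top red 240 mean [0.4209 0.3176 0.0051] rect [423.5 321.5] [75.4 76.9] 46.0
scene blue1 160 mean [ 0.6454 -0.0412  0.0253] rect [641.2 -45.9] [161.2  13.4] 51.0
scene blue2 240 mean [0.6215 0.0972 0.0238] rect [618.   98.3] [ 15.3 188.8] 49.8
scene bed 3309 mean [0.5677 0.0281 0.0148] rect [554.3  24.9] [214.7 242.5] 50.0
scene green 421 mean [0.5622 0.0171 0.0178] rect [561.8  17.5] [ 71.8 102.6] 51.4
scene black 121 mean [0.5776 0.0225 0.0182] rect [564.   18.3] [ 73.4 110.5] 55.4
scene orange 116 mean [0.4387 0.3266 0.0651] rect [435.1 328. ] [17.7 24.4] 20.0
scene orangetop 34 mean [0.4364 0.326  0.0921] rect [435.  326.3] [16.2 18.4] 20.0
scene red 238 mean [0.4348 0.3246 0.0057] rect [431.8 324.4] [78.5 81.3] 75.9
```

View pics/top1.png

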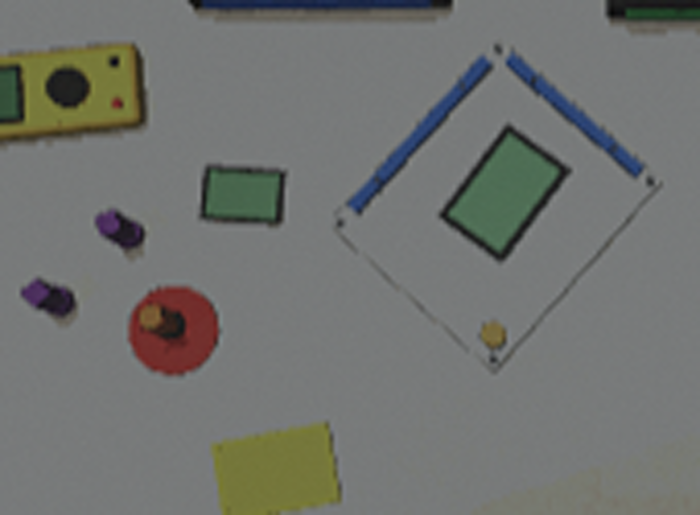

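View pics/scene1.png

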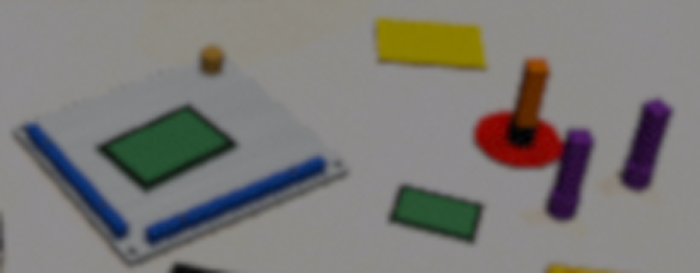

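The crops confirm it. The target glass is the plate on the jig (crop centre about (505,192)), the larger of the two green ones. The tool is the orange-handled one on the red pad, crop (160,322). Jig x yaw is about −39.7°, and the glass is turned about +5° relative to the jig. Next is the grasp.

```bash
cat >> h.py <<'E'
yaw=np.deg2rad(-39.7); XJ=np.array([np.cos(yaw),np.sin(yaw),0]); YJ=np.array([-np.sin(yaw),np.cos(yaw),0])
def J(x,y,z): return XJ*x+YJ*y+np.array([0,0,z])
def down(a):
    a=np.deg2rad(a);return np.array([[-np.sin(a),np.cos(a),0],[np.cos(a),np.sin(a),0],[0,0,-1]])
PICK=np.array([.4355,.3265,.035]); ZB=.043
def F(k=3): return np.mean([manip.current_force() for _ in range(k)],0)
E
python3 - <<'E'
from h import *
best=None
for a in (20,110,200,-70):
    qs=[manip.inverse_kinematics(p,down(a)) for p in (PICK,PICK+[0,0,.12],J(.4214,.305,ZB),J(.337,.4247,ZB),J(.4,.42,ZB+.06))]
    if any(q is None for q in qs): print(a,"none");continue
    q6=[q[5] for q in qs]; print(a,np.round(q6,2))
    if max(np.abs(q6))<2.4:
        s=max(np.abs(q6)); 
        if best is None or s<best[0]: best=(s,a)
a=best[1];print("a",a)
R=down(a)
manip.set_gripper(.6)
manip.move_ptp(PICK+[0,0,.13],R)
manip.move_l(PICK,max_speed=.12)
print("F",[manip.current_force().round(2).tolist() for _ in range(3)],manip.current_time())
manip.set_gripper(0,effort=90)
print("w",manip.current_grip_width(),manip.current_grip_force(),manip.current_force().round(2))
manip.move_l(PICK+[0,0,.06],max_speed=.1)
manip.dwell(.2)
print(manip.current_ee_pos().round(4),[manip.current_force().round(2).tolist() for _ in range(4)],manip.current_time())
open("a.txt","w").write(str(a))
p,d=manip.grab_frame("scene");cv2.imwrite("pics/s2.png",cv2.resize(p[100:260,260:480,::-1],None,fx=3,fy=3))
E
```

```text
20 [ 0.21  0.21 -0.5  -0.23 -0.31]
110 [-1.36 -1.36 -2.08 -1.8  -1.88]
200 none
-70 [1.78 1.78 1.07 1.34 1.26]
a 20
F [[-0.77, 1.29, -0.32], [-0.77, 1.29, -0.32], [-0.77, 1.29, -0.32]] 5.4833
w 0.2209167714512248 87.75736570358276 [-0.49 -0.1   6.76]
[0.4352 0.3263 0.0944] [[0.17, 0.33, -1.65], [0.17, 0.33, -1.65], [0.17, 0.33, -1.65], [0.17, 0.33, -1.65]] 6.8167
```

View pics/s2.png

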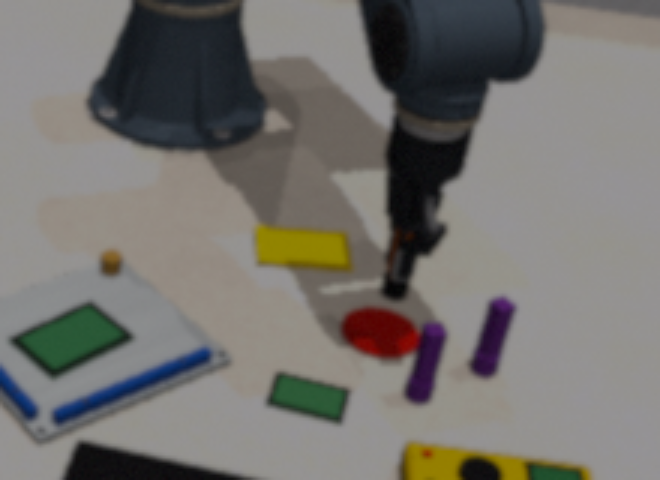

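Tool held upright and clear of the pad. Next is the push against the side fence.

```bash
cat >> h.py <<'E'
def fd(u,n=8):
    s=[]
    for _ in range(n): manip.dwell(.02); s.append(manip.current_force()@u)
    return np.mean(s),np.std(s)
def press(start,u,fast,slow_max,target=5.0):
    """start pose, push direction u; fast travel, then guarded travel up to slow_max; returns travel or None"""
    manip.dwell(.2); b,sd=fd(u,15); print("base",b.round(2),"sd",sd.round(2))
    t=0.
    while t<fast-1e-6:
        t=min(t+.008,fast); manip.move_l(start+u*t,max_speed=.04)
        f=b-manip.current_force()@u
        if f>3.5: print("early",t,f); break
    log=[]
    while t<slow_max:
        f,sd=fd(u); f=b-f; log.append((round(t*1000,2),round(f,2)))
        if f>2:
            f2,_=fd(u,12); f=(f+b-f2)/2
            if f>target-.5: print(log,"final",round(f,2),manip.current_time()); return t
        if f>9: return t
        t+=.0008 if f<1.5 else np.clip((target-f)/5*.6,.1,.4)*1e-3
        manip.move_l(start+u*t,max_speed=.02)
    print(log,"NOT REACHED",manip.current_time()); return None
E
python3 - <<'E'
from h import *
s=J(.4214,.305,ZB)
manip.move_l(PICK+[0,0,.075],max_speed=.2)
manip.move_l(s+[0,0,.065],max_speed=.2)
manip.move_l(s,max_speed=.1)
print(manip.current_ee_pos().round(4)-s,F(),manip.current_time())
t=press(s,YJ,.060,.080)
print(t,manip.current_ee_pos()@YJ,manip.current_time())
p,d=manip.grab_frame("top");cv2.imwrite("pics/t3.png",cv2.resize(p[145:245,190:300,::-1],None,fx=6,fy=6))
E
```

```text
[1.50843161e-04 9.89401177e-06 1.00000000e-04] [-0.08546121  0.1598407  -1.06276362] 9.9167
base -0.27 sd 0.6
[(60.0, np.float64(-0.4)), (60.8, np.float64(-0.41)), (61.6, np.float64(-0.27)), (62.4, np.float64(-0.08)), (63.2, np.float64(-0.21)), (64.0, np.float64(-0.32)), (64.8, np.float64(0.57)), (65.6, np.float64(0.59)), (66.4, np.float64(0.19)), (67.2, np.float64(2.74)), (np.float64(67.46), np.float64(4.91))] final 4.74 17.4333
0.06745869568454119 0.3721866023048478 17.4333
```

View pics/t3.png

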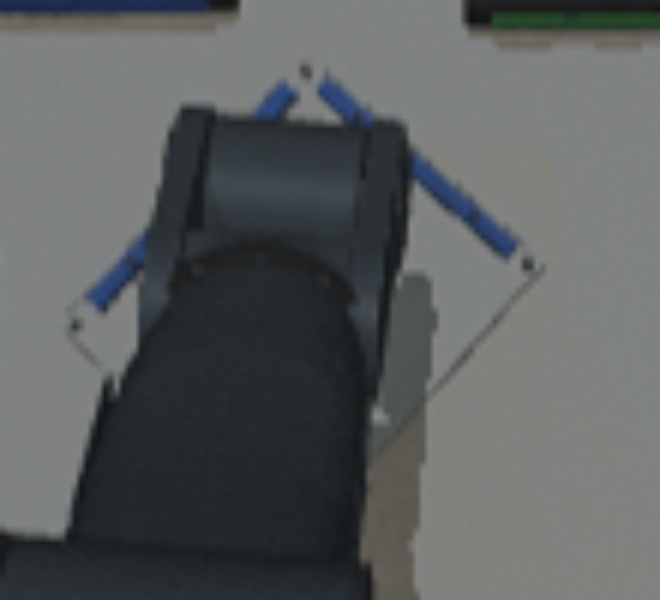

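The glass is pressed at about 4.8 N, where the fence was expected. The arm hides the glass in this view. I back off, check from the raised position, and go on to the back fence push if it is flush.

```bash
python3 - <<'E'
from h import *
s=J(.4214,.340,ZB)
manip.move_l(s,max_speed=.05)
manip.move_l(s+[0,0,.05],max_speed=.15)
s2=J(.335,.4237,ZB)
manip.move_l(J(.335,.345,ZB+.05),max_speed=.2)
manip.move_l(s2+[0,0,.05],max_speed=.2)
for n in ("scene","top"):
    p,d=manip.grab_frame(n);W=world(n,d)
    hsv=cv2.cvtColor(p,cv2.COLOR_RGB2HSV);H,S,V=[hsv[...,i].astype(int) for i in range(3)]
    g=(H>55)&(H<95)&(S>60)&(V>40)&(abs(W@XJ-.43)<.12)&(abs(W@YJ-.40)<.12)&(W[...,2]>.008)&(W[...,2]<.03)
    r=rect(W[g][:,:2]);print(n,g.sum(),np.round(r,1) if 0 else r, (W[g].mean(0)@XJ).round(4),(W[g].mean(0)@YJ).round(4))
    if n=="scene": cv2.imwrite("pics/s4.png",cv2.resize(p[165:255,225:355,::-1],None,fx=5,fy=5,interpolation=cv2.INTER_CUBIC))
print(manip.current_time())
E
```

```text
scene 433 ((596.7957763671875, 55.043495178222656), (64.24800109863281, 102.1240234375), 49.97815704345703) 0.4242 0.4234
top 285 ((597.541015625, 53.17588806152344), (61.69953918457031, 96.30534362792969), 51.26264572143555) 0.4356 0.4188
19.9917
```

View pics/s4.png

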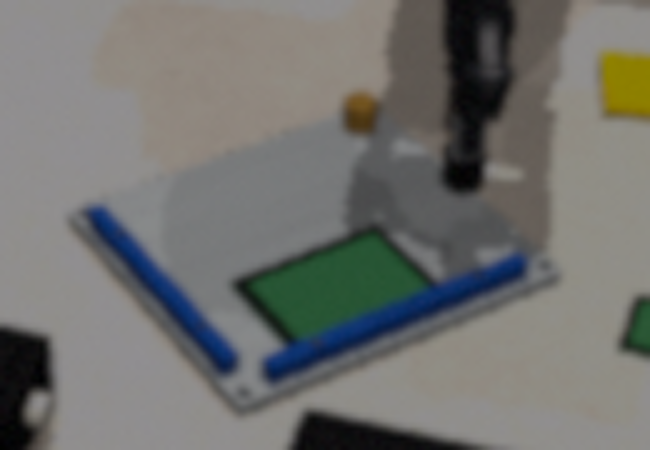

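The picture shows the long side flush along the side fence (crop (285,345) to (435,285)). The foot hovers behind the short edge, so I can push towards the back fence.

```bash
python3 - <<'E'
from h import *
s=J(.335,.4237,ZB)
manip.move_l(s,max_speed=.1)
t=press(s,XJ,.049,.068)
print(t,manip.current_ee_pos()@XJ,manip.current_time())
if t:
    manip.move_l(J(.345,.4237,ZB),max_speed=.05)
    manip.move_l(J(.345,.4237,ZB+.07),max_speed=.15)
    manip.move_l(PICK+[0,0,.075],max_speed=.2)
    manip.dwell(.1)
    for n in ("scene","top"):
        p,d=manip.grab_frame(n);W=world(n,d)
        hsv=cv2.cvtColor(p,cv2.COLOR_RGB2HSV);H,S,V=[hsv[...,i].astype(int) for i in range(3)]
        g=(H>55)&(H<95)&(S>60)&(V>40)&(abs(W@XJ-.45)<.12)&(abs(W@YJ-.40)<.12)&(W[...,2]>.008)&(W[...,2]<.03)
        print(n,g.sum(),rect(W[g][:,:2]),(W[g].mean(0)@XJ).round(4),(W[g].mean(0)@YJ).round(4))
    cv2.imwrite("pics/t5.png",cv2.resize(p[145:245,190:300,::-1],None,fx=5,fy=5,interpolation=cv2.INTER_CUBIC))
print(manip.current_time())
E
```

```text
base 0.31 sd 0.61
[(49.0, np.float64(0.18)), (49.8, np.float64(0.7)), (50.6, np.float64(0.47)), (51.4, np.float64(0.4)), (52.2, np.float64(0.42)), (53.0, np.float64(0.24)), (53.8, np.float64(0.42)), (54.6, np.float64(0.48)), (55.4, np.float64(0.47)), (56.2, np.float64(0.17)), (57.0, np.float64(3.31)), (np.float64(57.15), np.float64(5.83))] final 5.66 28.1917
0.0571547094529287 0.3918567464066269 28.1917
scene 439 ((623.04248046875, 33.25770568847656), (65.19017791748047, 101.92002868652344), 52.26140594482422) 0.4586 0.4232
top 370 ((623.9700317382812, 31.216875076293945), (62.04145431518555, 95.31182098388672), 49.217979431152344) 0.4597 0.4222
31.4667
```

View pics/t5.png

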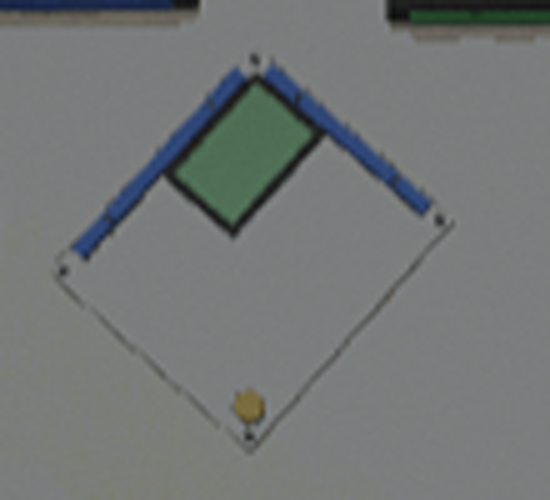

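The glass sits flush in the corner against both fences (crop corner at (255,75)). Now the tool goes back on its pad.

```bash
python3 - <<'E'
from h import *
manip.move_l(PICK+[0,0,.003],max_speed=.1)
manip.dwell(.2);u=np.array([0,0,1.]);b,_=fd(u,12);z=.003
while z>-.0012:
    z-=.0004;manip.move_l(PICK+[0,0,z],max_speed=.02);f,_=fd(u,6)
    if f-b>1.5: break
print("z",z,f-b)
manip.set_gripper(.6)
manip.dwell(.2)
manip.move_l(PICK+[0,0,.14],max_speed=.1)
manip.dwell(.3)
p,d=manip.grab_frame("scene");cv2.imwrite("pics/s6.png",cv2.resize(p[100:260,225:475,::-1],None,fx=3,fy=3,interpolation=cv2.INTER_CUBIC))
print(manip.current_time(),manip.current_grip_width())
E
```

```text
z 0.00019999999999999982 6.720123902582998
37.6917 0.5986971431481733
```

View pics/s6.png

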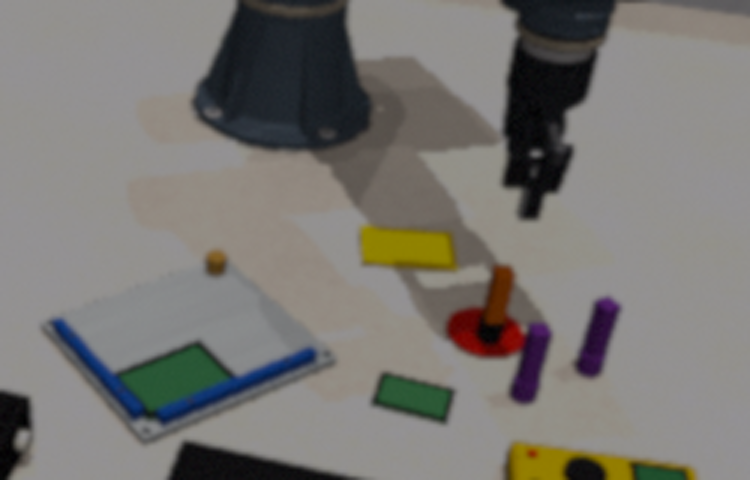

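The tool stands upright on the pad at (490,330), the gripper is clear of it, and the glass is home in the corner at (150,410).

```bash
python3 -c "
from bench import manip
print(manip.sign_off())"
```

```text
the job is handed in; nothing more can be done
None
```

I handed the job in at about 38 s: the glass was pressed home at about 4.7 N on the side fence and 5.7 N on the back fence, and looks flush with both in the pictures; the push tool stands upright and released on its red pad, and no verdict came back.

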